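Mark two sample jars on the cross-slide table

ROBOT

A 6-joint arm with a two-finger parallel gripper is mounted at the origin on the work surface. World frame = base frame: x ahead of the robot, y to its left, z up, the work surface at z = 0. Lengths are in m, angles in degrees, forces in N, time in s.
With the tool pointing down it reaches from about 0.25 to 0.725 m from the base axis. Payload 9.7 kg.
Tool frame: the origin (TCP) lies midway between the tips of the shut fingers; the grasp point (between the pads) lies 19 mm behind it; z points along the fingers, y is the line along which they close (so a half turn about z gives the same grasp; the last joint's range is limited). The gripper opens to 85 mm and grips with 20 to 120 N. Pads are 22 mm wide; open, the fingers measure 114 mm over their backs; the gripper's body (76 mm by 85 mm) begins 54 mm behind the grasp point. The pads swing forward as they close: fully open they stand 13 mm farther back than shut.
Start: joints at [64.802, 4.979, 10.078, 95.1, 0, 90], TCP at [0.234, 0.498, 0.231] pointing down, gripper open.
Joint ranges: [-179.16, 179.16], [-48.56, 103.87], [-65.8, 70.77], [-126.05, 130.52], [-82.76, 87.17], [-180, 180]. Speed limits (degrees/s): [127.2, 127.2, 147.25, 180, 180, 180].

INTERFACE

Orientations are given as [roll, pitch, yaw] about the fixed x, y, z axes, in that order (R = Rz(yaw) Ry(pitch) Rx(roll)).
In Python, from workcell import readout, imaging, bot, spotter gives the robot as it stands.
- The arm moves only by the shell command python3 -m jog 'ROWS' [FORCE]. ROWS is JSON, a list of rows, each an object with "rotation": the turn, a rotation vector about the world's x, y, z in degrees, a list of three; "translation": the shift along the world's x, y, z in mm, a list of three; "grip": the finger opening in mm, from 0 to 85.4. In form: [{"rotation": [wx, wy, wz], "translation": [dx, dy, dz], "grip": grip}, ...]. A call has 1 to 20 rows; each row is the pose to reach, as a shift and turn from the pose commanded when the call began; what a row does not reach only later rows make up. A row lasts 1/10 s, in which the tool goes at most 50 mm and 8.59 degrees, less where a joint would pass 70% of its speed; a pose out of reach is approached as far as the arm can. A call with a gripper value outside its range is refused whole. The fingers move at their own pace and stop on an object; FORCE is the grip in N (left out, the last holds). Time passes only in rows, so rows that repeat a pose let the fingers close. It gives the time, the measured TCP pose, the force, the opening and the grip force at its end, in the units of the state.
- readout.get_obs(): the state, without advancing time (a new reading comes with each control period).
- imaging.camera(name): name is "side" or "top" or "wrist"; returns (picture, depth): 420x560x3 uint8, red, green, blue; 420x560 float32, m along the optical axis (not along the pixel's ray), 0 where there is no reading.
- imaging.camera_info(name): a dict with "vertical_fov" (degrees; the focal length in pixels is half the picture's height over the tangent of half this angle, whatever the lens; pixels are square), "cx", "cy" (the principal point, pixels), "extrinsics" (4x4, takes a point from camera to world coordinates); the wrist camera has in their place "tool_from_camera" (4x4, takes a point from camera to tool coordinates, whose origin is the TCP and whose axes are the flange's). Camera axes: x right, y down, z forward; pixel columns grow to the right and rows downward; lengths in m; the calibration is good to about 2 mm. A picture is of the moment at which its call begins: read the wrist's pose just before it. camera_info takes no time and is no camera call.
- bot.job_done(): hands the job in; it is judged then, once.
Trained networks look in the newest picture that a camera, given by its name, has taken for a name from the list of things; names that differ only in an ending like _2 or _b are one class to them, and where a whole thing is asked for, a point or a joint stands for the part that bears it (a point fixed in the world has none). Each returns a list of dicts, best first, with "confidence" (0 to 1); they miss things now and then, are a little off and sometimes report something else, mostly with a low value. They report only what shows in the picture. A call takes as long as a camera call. They do not tell look-alikes from the thing itself.
- spotter.spot_in(camera, target): "box" ([centre column, centre row, width, height] in pixels, round what is visible of it).
- spotter.mark_of(camera, target): "uv" ([column, row] in pixels: a listed point, or the origin of a listed thing).
The state is a dict: "time": time; "q": joint angles; "qd": joint speeds; "joint_efforts": joint torques, N m; "ee_pos": TCP position; "tcp_rot": TCP orientation; "wrist_force": force on the tool from outside, world axes, zero at the start; "torque": the same for the moment, N m; "opening": finger opening in m; "grasp_force": force on a finger pad.
Only numpy, scipy, OpenCV 4.12 (cv2) and the standard library are available. Lean on these libraries where they do the work, as an engineer would, in place of code of your own. Each camera call takes 0.05 s, during which the arm holds its last target. There are 200 camera calls.

TASK

Both sample jars standing on the cross-slide table need a mark on the cap. By the black knob, slide the carrier until the grey spot in the middle of the tall jar's cap is right under the press nib, let go, and press the button of the press down until the nib bears on the cap, gently, and hold it there for half a second; then let it spring up and do the same for the short jar. Do not touch the jars themselves, leave the short jar under the nib with the button fully up, and leave the things around it alone.

Things in the scene. Friction and masses are not known exactly. Their poses are not given: they have to be found in the camera images.
- station: Base of the cross-slide table, a grey plate 300 x 280 x 18 mm fixed to the bench. Origin at the centre of its underside, on the bench. Its x and y axes are the directions of the two slides; x points away from the robot (give or take its yaw).
- slide_x (a joint): Position in m of the lower slide along the station's x axis, -0.07 to 0.07; 0 is mid travel. It carries the upper slide. Friction about 2 N; it stays where it is left.
- slide_y (a joint): Position in m of the upper slide, with the carrier on it, along the station's y axis, -0.105 to 0.105; 0 is mid travel. Friction about 2 N; it stays where it is left. The carrier is an aluminium plate 160 (x) x 220 (y) mm with a rubber mat, its surface 63 mm above the bench, on which both jars stand.
- knob (a point): Grip point of the carrier's black knob: an upright round post 22 mm in diameter, from 61 to 97 mm above the bench, on a 36 mm wide tongue at the carrier's near edge. The point is on its axis, 87 mm above the bench, 130 mm from the carrier's middle towards -x of the station. The knob moves with the carrier in x and y; it does not turn.
- press: Marking press fixed to the bench: a steel column 200 mm beyond the nib (along its own +x), an overhanging grey arm 185 to 211 mm above the bench, and at its end a round grey head 42 mm in diameter, 178 to 218 mm above the bench. Origin on the bench straight below the nib. Includes the ram, button and nib.
- pointer (a point): Point on the vertical nib axis at the underside of the press head, 178 mm above the bench; it does not move. The thin dark nib (5 mm across its end) hangs below; its stick-out was set by hand and is not known: with the button up its tip is 149 to 158 mm above the bench.
- ram (a joint): How far the button, ram and nib are pressed down, m: 0 fully up to 0.055 at the end stop. A return spring pushes back with 1 N at the top to 4 N at the end stop.
- button_top (a point): Centre of the top face of the press button, a black disc 36 mm in diameter on the nib axis; 286 mm above the bench when up. Moves with the ram.
- jar_tall: The tall sample jar, 75 mm high, 44 mm in diameter (white cap 46 mm), loose, 0.14 kg or so, standing on the carrier's mat. Origin at the centre of its underside, z up along its axis. A flat grey spot 13 mm in diameter marks the middle of the cap.
- jar_short: The short sample jar, 55 mm high, otherwise like the tall one. Origin at the centre of its underside.
- tube_rack: Bystander: white rack of sample tubes 82 x 106 x 84 mm, loose on the bench. Origin at the centre of its underside.
- reagent_bottle: Bystander: white plastic bottle, 72 mm in diameter, 150 mm high, loose on the bench. Origin at the centre of its underside.
- timer: Bystander: small black timer 70 x 55 x 18 mm, loose on the bench. Origin at the centre of its underside.
There are look-alikes about, which are no part of the job. What is shaped like the jar_tall but brown is not meant.

How it is judged:
By the outcome, as a careful person would: the job done as asked, in the order asked, and still so for the second after the job is handed in, with the robot touching nothing.
It also fails if it takes over 61 s, if anything falls off the work surface, if the arm or the gripper's body presses on something with over 40 N, if the wrist force passes 120 N, or if a joint passes its speed limit or range.

## Working session

There is one attempt and no reset: what is moved stays moved. The work goes in short steps, Python scripts to look and compute and a shell command to move; the robot and the scene stay as the last step left them, time stands still between calls to the robot, and variables do not carry over. Pictures are saved under pics/ and viewed, at most 10 in all, crops included, and the job is handed in when it is done.

```bash
mkdir -p pics; cat > h.py <<'E'
import numpy as np, cv2
from workcell import readout, imaging, bot, spotter
from scipy.spatial.transform import Rotation as R
def K(n):
    i=imaging.camera_info(n); f=210/np.tan(np.radians(i["vertical_fov"]/2)); return f,i["cx"],i["cy"],i
def ext(n):
    i=imaging.camera_info(n)
    if n!="wrist": return np.array(i["extrinsics"])
    o=readout.get_obs(); T=np.eye(4); T[:3,:3]=R.from_euler("xyz",o["tcp_rot"],degrees=True).as_matrix(); T[:3,3]=o["ee_pos"]
    return T@np.array(i["tool_from_camera"])
def ray_z(n,uv,z,E=None):
    f,cx,cy,_=K(n); E=ext(n) if E is None else E
    d=E[:3,:3]@np.array([(uv[0]-cx)/f,(uv[1]-cy)/f,1]); o=E[:3,3]
    return o+d*(z-o[2])/d[2]
def proj(n,p,E=None):
    f,cx,cy,_=K(n); E=ext(n) if E is None else E
    c=E[:3,:3].T@(np.array(p)-E[:3,3]); return np.array([cx+f*c[0]/c[2],cy+f*c[1]/c[2]])
def dep(n,uv,d,E=None):
    f,cx,cy,_=K(n); E=ext(n) if E is None else E
    u,v=int(round(uv[0])),int(round(uv[1])); z=np.median(d[v-1:v+2,u-1:u+2])
    return (E@np.array([(uv[0]-cx)/f*z,(uv[1]-cy)/f*z,z,1]))[:3]
E
cat > a.py <<'E'
from h import *
np.set_printoptions(precision=4,suppress=True)
print(readout.get_obs())
ims=[]
for n in ("side","top"):
    p,d=imaging.camera(n); cv2.imwrite(f"pics/{n}0.png",p[:,:,::-1]); np.save(n+"0.npy",d)
    print(n,K(n)[:3],ext(n))
    for t in ("knob","pointer","button_top","jar_tall","jar_short","station","press"):
        print(t,[(np.round(x["uv"],1),round(x["confidence"],2)) for x in spotter.mark_of(n,t)][:3])
E
python3 a.py
```

```text
{'time': 0.0, 'q': array([64.8007,  5.0114, 10.0355, 95.0987, -0.0003, 90.0001]), 'qd': array([ 0.0409, -0.0035, -0.0195, -0.0948, -0.0074,  0.1125]), 'joint_efforts': array([  0.0004, -52.0385,  46.4807,   0.0164,   0.0001,   0.    ]), 'ee_pos': array([0.2341, 0.4975, 0.2306]), 'tcp_rot': array([-179.9254,    0.0003,  154.8006]), 'wrist_force': array([-0.3666,  0.1829,  0.4652]), 'torque': array([-0.0184, -0.006 , -0.0864]), 'grasp_force': 0.0, 'opening': 0.085489905927086}
side (np.float64(455.3364491573335), 274.8031149027402, 213.94863392860339) [[ 0.7704 -0.3653  0.5225 -0.1962]
 [-0.6375 -0.4413  0.6315 -0.8713]
 [-0.0001 -0.8196 -0.5729  0.9976]
 [ 0.      0.      0.      1.    ]]
knob [(array([279.9, 256.1]), 0.56)]
pointer [(array([305.8, 209. ]), 0.74)]
button_top [(array([307.6, 183.6]), 0.56)]
jar_tall [(array([250.6, 232.3]), 0.82), (array([293.4, 209.2]), 0.7), (array([294.8, 230.9]), 0.56)]
jar_short [(array([317.9, 245.5]), 0.83)]
station [(array([299.2, 257.2]), 0.83)]
press []
top (np.float64(521.3104167171456), 275.40709342896656, 214.82930645885315) [[-0.0015 -0.9821  0.1883  0.3253]
 [-1.      0.0003 -0.0064  0.0322]
 [ 0.0063 -0.1883 -0.9821  1.4617]
 [ 0.      0.      0.      1.    ]]
knob [(array([301.7, 245. ]), 0.93)]
pointer [(array([293.2, 186.3]), 0.73)]
button_top [(array([296.6, 175. ]), 0.58)]
jar_tall [(array([208.6, 155.8]), 0.9), (array([205.6, 195.4]), 0.87), (array([213.5, 226.8]), 0.86)]
jar_short [(array([303. , 194.5]), 0.79)]
station [(array([286.9, 207. ]), 0.97)]
press []
```

```bash
python3 - <<'E'
import cv2
for n,(a,b,c,d) in {"side":(150,330,180,420),"top":(110,290,160,400)}.items():
    p=cv2.imread(f"pics/{n}0.png")[a:b,c:d]; cv2.imwrite(f"pics/{n}0c.png",cv2.resize(p,None,fx=3.3,fy=3.3,interpolation=cv2.INTER_CUBIC))
E
```

```text
(no output)
```

View pics/side0c.png

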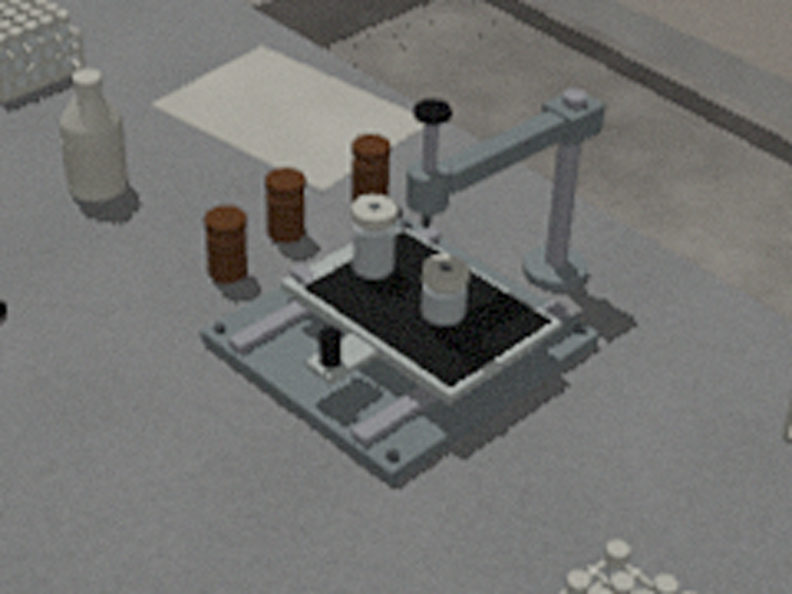

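View pics/top0c.png

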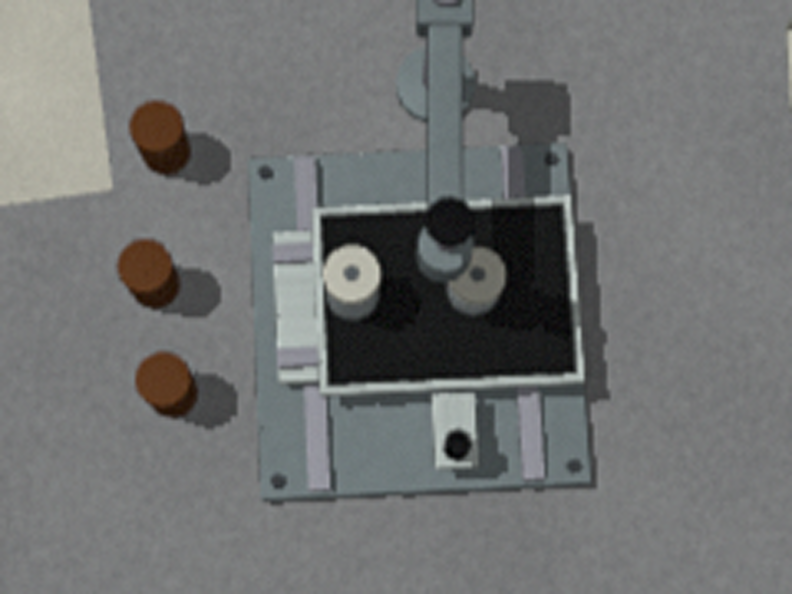

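View pics/side0.png

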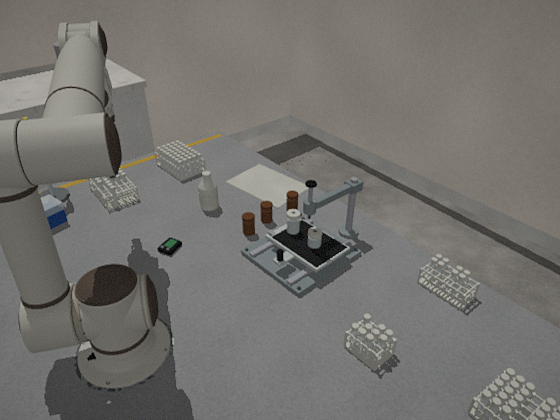

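The picture shows the tall jar with a white cap at top (266,193) / side (293,212), and the short jar at top (305,193) / side (315,230). The look-alikes are three brown jars at top (208,151), (205,191), (210,226). The knob is at top (298,244) and the button at top (296,177).

```bash
cat > b.py <<'E'
from h import *
np.set_printoptions(precision=4,suppress=True)
D=np.load("top0.npy"); q=lambda a,b:(160+a/3.3,110+b/3.3)
print("tall",ray_z("top",q(351,272),.138),dep("top",q(351,272),D))
print("short",ray_z("top",q(478,274),.118),dep("top",q(478,274),D))
print("knob",ray_z("top",q(457,443),.097))
print("button",ray_z("top",q(450,221),.286),dep("top",q(450,221),D))
for c in ((265,173),(551,159),(278,481),(574,466)): print("screw",ray_z("top",q(*c),.018))
for c in ((318,210),(570,198),(322,392),(582,380)): print("carrier corner",ray_z("top",q(*c),.063))
D=np.load("side0.npy"); q=lambda a,b:(180+a/3.3,150+b/3.3)
print("side tall",ray_z("side",q(375,206),.138),"short",ray_z("side",q(446,266),.118),"knob",ray_z("side",q(329,333),.097),"button",ray_z("side",q(432,111),.286))
print(imaging.camera_info("wrist"))
for c in ("top",):
  imaging.camera(c)
  for t in ("reagent_bottle","tube_rack","timer"): print(t,[ray_z(c,x["uv"],0)for x in spotter.mark_of(c,t) if x["confidence"]>.5])
E
python3 b.py
```

```text
tall [0.6385 0.047  0.138 ] [0.6382 0.047  0.1393]
short [ 0.6416 -0.0546  0.118 ] [ 0.6414 -0.0546  0.1187]
knob [ 0.5079 -0.0375  0.097 ]
button [ 0.6404 -0.0244  0.286 ] [ 0.6404 -0.0244  0.2861]
screw [0.7554 0.1234 0.018 ]
screw [ 0.7682 -0.1261  0.018 ]
screw [0.4863 0.1095 0.018 ]
screw [ 0.4988 -0.1401  0.018 ]
carrier corner [0.7097 0.0757 0.063 ]
carrier corner [ 0.7202 -0.1365  0.063 ]
carrier corner [0.5548 0.0716 0.063 ]
carrier corner [ 0.5647 -0.1429  0.063 ]
side tall [0.6414 0.0434 0.138 ] short [ 0.6462 -0.0558  0.118 ] knob [ 0.5096 -0.0419  0.097 ] button [ 0.6384 -0.0333  0.286 ]
{'vertical_fov': 69.7039990726459, 'cx': 276.7538333668114, 'cy': 210.3638802242691, 'tool_from_camera': array([[-0.0007, -0.9504, -0.3111,  0.0802],
       [ 1.    , -0.0008,  0.0002,  0.0006],
       [-0.0004, -0.3111,  0.9504, -0.1433],
       [ 0.    ,  0.    ,  0.    ,  1.    ]])}
reagent_bottle [array([0.5424, 0.431 , 0.    ])]
tube_rack [array([ 0.4901, -0.4155,  0.    ])]
timer [array([0.2957, 0.3121, 0.    ])]
```

```bash
python3 -m jog '[{"rotation":[0,0,0],"translation":[245,-490,50],"grip":50},{"rotation":[0,0,0],"translation":[245,-490,50],"grip":50},{"rotation":[0,0,0],"translation":[245,-490,50],"grip":50},{"rotation":[0,0,0],"translation":[245,-490,50],"grip":50},{"rotation":[0,0,0],"translation":[245,-490,50],"grip":50},{"rotation":[0,0,0],"translation":[245,-490,50],"grip":50},{"rotation":[0,0,0],"translation":[245,-490,50],"grip":50},{"rotation":[0,0,0],"translation":[245,-490,50],"grip":50},{"rotation":[0,0,0],"translation":[245,-490,50],"grip":50},{"rotation":[0,0,0],"translation":[245,-490,50],"grip":50},{"rotation":[0,0,0],"translation":[245,-490,50],"grip":50},{"rotation":[0,0,0],"translation":[245,-490,50],"grip":50},{"rotation":[0,0,0],"translation":[245,-490,50],"grip":50},{"rotation":[0,0,0],"translation":[245,-490,50],"grip":50}]'
cat > c.py <<'E'
from h import *
import sys
np.set_printoptions(precision=4,suppress=True)
E=ext("wrist"); np.save("E.npy",E); p,d=imaging.camera("wrist"); np.save("w.npy",d)
cv2.imwrite(sys.argv[1],p[:,:,::-1])
for t,z in (("knob",.087),("pointer",.178),("button_top",.286)):
    for x in spotter.mark_of("wrist",t)[:2]: print(t,np.round(x["uv"],1),round(x["confidence"],2),ray_z("wrist",x["uv"],z,E))
print("pred nib",proj("wrist",[.64,-.026,.153],E))
E
python3 c.py pics/w1.png
```

```text
time: 2.4
ee_pos: [0.4789, 0.0082, 0.2813]
tcp_rot: [180.0, -0.0, 154.8]
wrist_force: [0.0, 0.4, 0.3]
opening: 0.0497
grasp_force: 0.0
knob [252.  225.4] 0.93 [ 0.5111 -0.0389  0.087 ]
pointer [316.2 359. ] 0.73 [ 0.6421 -0.0231  0.178 ]
pred nib [310.2507 340.8813]
```

View pics/w1.png

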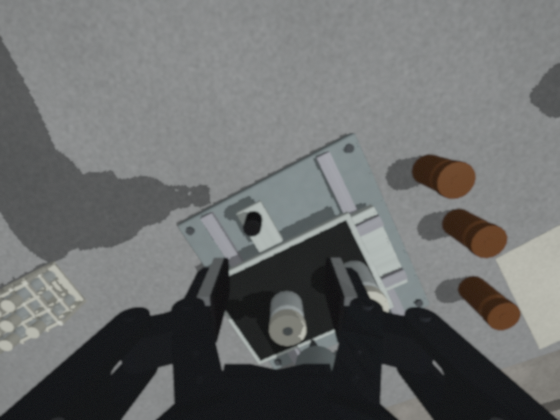

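The view from above shows the knob at (252,224), the short cap's spot at (287,331), the tall jar at (375,290) behind a finger, and the brown look-alikes on the right. The gripper hides the nib, so I tilt the tool to look under the press head.

```bash
python3 -m jog '[{"rotation":[-15,-32,0],"translation":[52,12,-10],"grip":50},{"rotation":[-15,-32,0],"translation":[52,12,-10],"grip":50},{"rotation":[-15,-32,0],"translation":[52,12,-10],"grip":50},{"rotation":[-15,-32,0],"translation":[52,12,-10],"grip":50},{"rotation":[-15,-32,0],"translation":[52,12,-10],"grip":50},{"rotation":[-15,-32,0],"translation":[52,12,-10],"grip":50},{"rotation":[-15,-32,0],"translation":[52,12,-10],"grip":50}]'
python3 c.py pics/w2.png
```

```text
time: 3.3
ee_pos: [0.5319, 0.0201, 0.273]
tcp_rot: [179.8, 35.3, 154.8]
wrist_force: [-0.7, 0.8, -0.2]
opening: 0.05
grasp_force: 0.0
knob [208.  87.] 0.85 [ 0.5122 -0.0394  0.087 ]
pointer [283.6 233.2] 0.62 [ 0.6393 -0.0217  0.178 ]
button_top [283.1 349.4] 0.92 [ 0.6506 -0.0291  0.286 ]
pred nib [279.8732 214.8277]
```

View pics/w2.png

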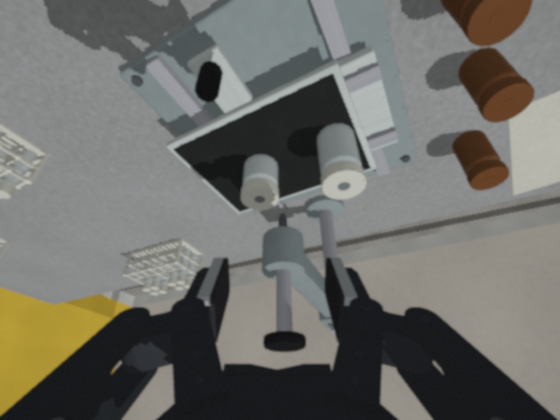

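The short cap's spot is at (260,200), the tall's at (343,186), the nib hangs near (283,215) below the head, and the button is at (285,345). Next I zoom in for a precise measurement.

```bash
python3 - <<'E'
import cv2
p=cv2.imread("pics/w2.png")[140:280,210:390]
cv2.imwrite("pics/w2c.png",cv2.resize(p,None,fx=4.2,fy=4.2,interpolation=cv2.INTER_CUBIC))
E
```

```text
(no output)
```

View pics/w2c.png

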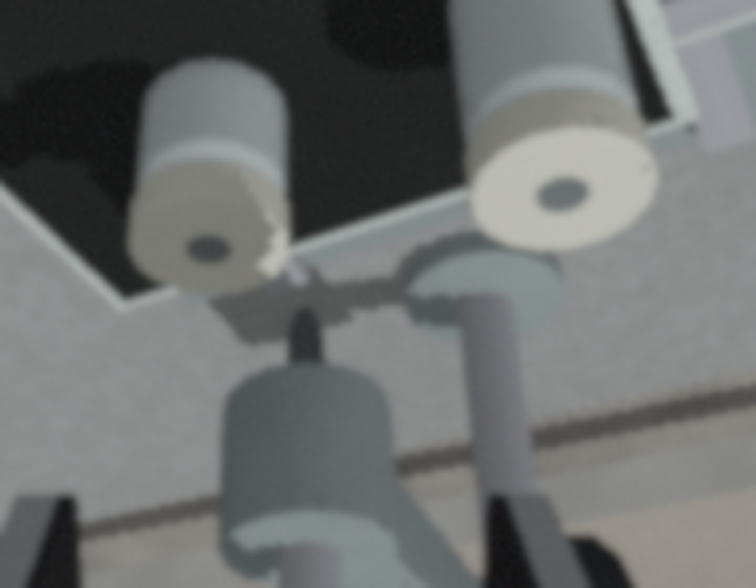

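```bash
cat > d.py <<'E'
from h import *
np.set_printoptions(precision=4,suppress=True)
E=np.load("E.npy"); D=np.load("w.npy"); q=lambda a,b:(210+a/4.2,140+b/4.2)
print("cam",E[:3,3])
for n,c,z in (("tall",(563,194),.138),("short",(209,249),.118),("head edge",(306,366),.178),("head top",(313,545),.218)):
    print(n,ray_z("wrist",q(*c),z,E),dep("wrist",q(*c),D,E))
for z in (.149,.1535,.158): print("tip",z,ray_z("wrist",q(306,311),z,E))
print("nib depth",dep("wrist",q(306,330),D,E),dep("wrist",q(306,318),D,E))
# depth-based: head points, circle fit
f,cx,cy,_=K("wrist"); v,u=np.mgrid[0:420,0:560]; P=np.stack([(u-cx)/f*D,(v-cy)/f*D,D],-1)@E[:3,:3].T+E[:3,3]
m=(P[...,2]>.185)&(P[...,2]<.214)&(np.hypot(P[...,0]-.64,P[...,1]+.025)<.035)&(P[...,0]<.64)&(D>0)
from scipy.optimize import least_squares
pts=P[m]; r=least_squares(lambda c:np.hypot(pts[:,0]-c[0],pts[:,1]-c[1])-.021,[.64,-.025],loss="soft_l1",f_scale=.001)
print("head circle",r.x,len(pts))
for nm,z,c0 in (("tall",.138,(.64,.045)),("short",.118,(.643,-.055)),("button",.286,(.64,-.026))):
    m=(abs(P[...,2]-z)<.003)&(np.hypot(P[...,0]-c0[0],P[...,1]-c0[1])<.035)&(D>0); print(nm,"mid",(P[m].min(0)+P[m].max(0))/2,P[m].mean(0),m.sum())
E
python3 d.py
```

```text
cam [0.3983 0.0834 0.3438]
tall [0.6414 0.0466 0.138 ] [0.6402 0.0468 0.139 ]
short [ 0.6451 -0.0545  0.118 ] [ 0.6439 -0.0538  0.1191]
head edge [ 0.6287 -0.0178  0.178 ] [ 0.6251 -0.0162  0.1806]
head top [ 0.641  -0.0222  0.218 ] [ 0.6382 -0.021   0.2195]
tip 0.149 [ 0.6451 -0.0247  0.149 ]
tip 0.1535 [ 0.6394 -0.0222  0.1535]
tip 0.158 [ 0.6337 -0.0197  0.158 ]
nib depth [ 0.6391 -0.0222  0.1597] [ 0.6403 -0.0226  0.155 ]
head circle [ 0.6438 -0.0253] 1019
tall mid [0.6392 0.046  0.1376] [0.6367 0.0468 0.1384] 1102
short mid [ 0.6428 -0.0544  0.1176] [ 0.6406 -0.0533  0.1183] 779
button mid [ 0.6417 -0.0246  0.285 ] [ 0.637  -0.0222  0.2857] 478
```

```bash
python3 -m jog '[{"rotation":[15,32,0],"translation":[-31,-59,-40],"grip":50},{"rotation":[15,32,0],"translation":[-31,-59,-40],"grip":50},{"rotation":[15,32,0],"translation":[-25,-59,-80],"grip":50},{"rotation":[15,32,0],"translation":[-21,-59,-120],"grip":50},{"rotation":[15,32,0],"translation":[-21,-59,-150],"grip":50},{"rotation":[15,32,0],"translation":[-21,-59,-150],"grip":50},{"rotation":[15,32,0],"translation":[-21,-59,-180],"grip":50},{"rotation":[15,32,0],"translation":[-21,-59,-203],"grip":50},{"rotation":[15,32,0],"translation":[-21,-59,-203],"grip":50},{"rotation":[15,32,0],"translation":[-21,-59,-203],"grip":15},{"rotation":[15,32,0],"translation":[-21,-59,-203],"grip":15},{"rotation":[15,32,0],"translation":[-21,-59,-203],"grip":15},{"rotation":[15,32,0],"translation":[-21,-59,-203],"grip":15},{"rotation":[15,32,0],"translation":[-21,-59,-203],"grip":15}]' 30
```

```text
time: 4.9
ee_pos: [0.5114, -0.0394, 0.0712]
tcp_rot: [179.9, 0.2, 154.8]
wrist_force: [-1.5, 0.9, 8.1]
opening: 0.0209
grasp_force: 29.1
```

```bash
python3 -m jog '[{"rotation":[0,0,0],"translation":[0,0,2],"grip":15},{"rotation":[0,0,0],"translation":[0,-3,2],"grip":15},{"rotation":[0,0,0],"translation":[0,-8,2],"grip":15},{"rotation":[0,0,0],"translation":[0,-15,2],"grip":15},{"rotation":[0,0,0],"translation":[0,-23,2],"grip":15},{"rotation":[0,0,0],"translation":[1,-31,2],"grip":15},{"rotation":[0,0,0],"translation":[1,-39,2],"grip":15},{"rotation":[0,0,0],"translation":[1,-47,2],"grip":15},{"rotation":[0,0,0],"translation":[2,-55,2],"grip":15},{"rotation":[0,0,0],"translation":[2,-62,2],"grip":15},{"rotation":[0,0,0],"translation":[2,-67,2],"grip":15},{"rotation":[0,0,0],"translation":[2,-70,2],"grip":15},{"rotation":[0,0,0],"translation":[2,-71,2],"grip":15},{"rotation":[0,0,0],"translation":[2,-71,2],"grip":15},{"rotation":[0,0,0],"translation":[2,-71,2],"grip":15}]'
cat > e.py <<'E'
from h import *
import sys
np.set_printoptions(precision=4,suppress=True)
for n in ("side","top"):
    p,d=imaging.camera(n); cv2.imwrite(f"pics/{n}{sys.argv[1]}.png",p[:,:,::-1])
    for t,z in (("jar_tall",.063),("jar_short",.063),("knob",.087)):
        for x in spotter.mark_of(n,t)[:5]: print(n,t,round(x["confidence"],2),ray_z(n,x["uv"],z))
E
python3 e.py 1
```

```text
time: 6.4
ee_pos: [0.5128, -0.1115, 0.0713]
tcp_rot: [-180.0, 0.1, 154.8]
wrist_force: [1.0, -0.5, 6.1]
opening: 0.0213
grasp_force: 31.6
side jar_tall 0.71 [0.6203 0.1523 0.063 ]
side jar_tall 0.63 [0.5279 0.1309 0.063 ]
side jar_tall 0.62 [ 0.5678 -0.0656  0.063 ]
side jar_tall 0.48 [ 0.6422 -0.0319  0.063 ]
side jar_short 0.73 [ 0.6424 -0.14    0.063 ]
side jar_short 0.43 [ 0.6343 -0.0336  0.063 ]
side knob 0.96 [ 0.5026 -0.1059  0.087 ]
top jar_tall 0.83 [0.7638 0.2109 0.063 ]
top jar_tall 0.82 [0.6529 0.2147 0.063 ]
top jar_tall 0.69 [ 0.6419 -0.0235  0.063 ]
top jar_tall 0.63 [0.5661 0.1863 0.063 ]
```

```bash
python3 -m jog '[{"rotation":[0,0,0],"translation":[0,0,0],"grip":50},{"rotation":[0,0,0],"translation":[0,0,0],"grip":50},{"rotation":[0,0,0],"translation":[0,0,0],"grip":50},{"rotation":[0,0,0],"translation":[0,0,20],"grip":50},{"rotation":[0,0,0],"translation":[0,0,60],"grip":50},{"rotation":[0,0,0],"translation":[-10,30,100],"grip":50},{"rotation":[-4,-8,0],"translation":[-5,70,140],"grip":50},{"rotation":[-8,-16,0],"translation":[5,110,170],"grip":50},{"rotation":[-12,-24,0],"translation":[15,131,200],"grip":50},{"rotation":[-15,-32,0],"translation":[19,131,200],"grip":50},{"rotation":[-15,-32,0],"translation":[19,131,200],"grip":50},{"rotation":[-15,-32,0],"translation":[19,131,200],"grip":50}]'
python3 c.py pics/w3.png; python3 - <<'E'
import cv2
p=cv2.imread("pics/w3.png")[140:280,210:390]
cv2.imwrite("pics/w3c.png",cv2.resize(p,None,fx=4.2,fy=4.2,interpolation=cv2.INTER_CUBIC))
E
```

```text
time: 8.0
ee_pos: [0.5301, 0.0209, 0.2696]
tcp_rot: [180.0, 35.2, 154.9]
wrist_force: [0.7, -0.6, 0.9]
opening: 0.0499
grasp_force: 0.0
knob [150.1 118.9] 0.77 [ 0.5124 -0.11    0.087 ]
pointer [283.9 237.9] 0.62 [ 0.6405 -0.0221  0.178 ]
button_top [285.6 353.4] 0.65 [ 0.6475 -0.0255  0.286 ]
button_top [  1.5 154. ] 0.63 [0.4139 0.0023 0.286 ]
pred nib [280.0903 218.7039]
```

View pics/w3c.png

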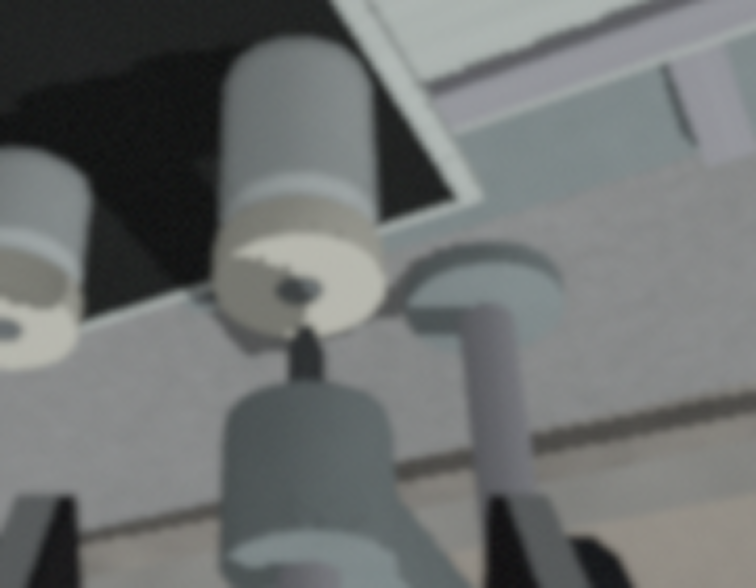

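The nib tip is at crop (306,328) and the tall cap's spot at (299,291), nearly in line. I'll quantify the offset.

```bash
cat > f.py <<'E'
from h import *
import sys
np.set_printoptions(precision=4,suppress=True)
zc=float(sys.argv[1]); cap0=eval(sys.argv[2]); nib0=eval(sys.argv[3]); png=sys.argv[4]
E=np.load("E.npy"); D=np.load("w.npy"); f,cx,cy,_=K("wrist")
v,u=np.mgrid[0:420,0:560]; P=np.stack([(u-cx)/f*D,(v-cy)/f*D,D],-1)@E[:3,:3].T+E[:3,3]
g=cv2.cvtColor(cv2.imread(png),cv2.COLOR_BGR2GRAY).astype(float)
h=np.array([E[0,2],E[1,2]]); h/=np.linalg.norm(h); s=np.array([-h[1],h[0]])
# nib: scan rows, dark column centroid and depth
for r in range(int(nib0[1])-1,int(nib0[1])+13,2):
    c=int(nib0[0]); row=g[r,c-7:c+8]; w=np.clip(row.max()*.6-row,0,None); 
    if w.sum()<1: continue
    uc=c-7+(w*np.arange(15)).sum()/w.sum(); d=np.median(D[r,int(uc):int(uc)+2]); p=dep("wrist",(uc,r),D,E)
    print("nib row",r,round(uc,2),p,"along,side mm",1e3*p[:2]@h,1e3*p[:2]@s)
p=ray_z("wrist",cap0,zc,E); print("spot",p,1e3*p[:2]@h,1e3*p[:2]@s, dep("wrist",cap0,D,E))
m=(P[...,2]>.183)&(P[...,2]<.212)&(np.hypot(P[...,0]-.64,P[...,1]+.025)<.035)&(P[...,0]<.64)&(D>0)
from scipy.optimize import least_squares
pts=P[m]; c=least_squares(lambda c:np.hypot(pts[:,0]-c[0],pts[:,1]-c[1])-.021,[.64,-.025],loss="soft_l1",f_scale=.001).x
print("head",c,1e3*c@h,1e3*c@s)
m=(abs(P[...,2]-zc+.006)<.004)&(np.hypot(*(P[...,:2]-p[:2]).transpose(2,0,1))<.027)&(D>0)
pts=P[m]; c=least_squares(lambda c:np.hypot(pts[:,0]-c[0],pts[:,1]-c[1])-.023,p[:2],loss="soft_l1",f_scale=.001).x
print("cap side",c,1e3*c@h,1e3*c@s,len(pts))
E
python3 f.py .138 '(210+299/4.2,140+291/4.2)' '(210+305/4.2,140+330/4.2)' pics/w3.png
```

```text
nib row 217 281.0 [ 0.6411 -0.0254  0.1502] along,side mm 591.265425839087 249.12846596535957
nib row 219 282.22 [ 0.6396 -0.0233  0.1545] along,side mm 588.9969462820669 250.3747011872578
nib row 221 281.86 [ 0.6388 -0.0234  0.1575] along,side mm 588.3162388113448 249.94782450091026
nib row 223 282.01 [ 0.6391 -0.0234  0.1599] along,side mm 588.6374335352967 250.0819952576635
nib row 225 282.36 [ 0.6395 -0.0232  0.1623] along,side mm 588.8511183939278 250.4284037242009
nib row 227 282.4 [ 0.6393 -0.0231  0.165 ] along,side mm 588.616501196479 250.44140419699232
nib row 229 282.35 [ 0.6394 -0.0232  0.1674] along,side mm 588.8180061758893 250.36107501091328
spot [ 0.6433 -0.026   0.138 ] 593.5328833385744 249.47826839963307 [ 0.6415 -0.0253  0.1394]
head [ 0.6438 -0.0253] 593.6177881441514 250.36063267993288
cap side [ 0.6416 -0.026 ] 591.9977938135698 248.77849097919685 223
```

```bash
python3 -m jog '[{"rotation":[4,8,0],"translation":[0,-10,40],"grip":0},{"rotation":[8,16,0],"translation":[0,-30,65],"grip":0},{"rotation":[12,24,0],"translation":[10,-45,65],"grip":0},{"rotation":[15,32,0],"translation":[40,-45,65],"grip":0},{"rotation":[15,32,0],"translation":[80,-45,60],"grip":0},{"rotation":[15,32,0],"translation":[113,-45,50],"grip":0},{"rotation":[15,32,0],"translation":[113,-45,35],"grip":0},{"rotation":[15,32,0],"translation":[113,-45,30],"grip":0},{"rotation":[15,32,0],"translation":[113,-45,30],"grip":0},{"rotation":[15,32,0],"translation":[113,-45,30],"grip":0}]'
```

```text
time: 9.2
ee_pos: [0.6427, -0.0245, 0.3032]
tcp_rot: [179.9, 0.2, 154.8]
wrist_force: [1.2, 0.6, 1.0]
opening: 0.0
grasp_force: 0.0
```

```bash
python3 -m jog '[{"rotation":[0,0,0],"translation":[0,0,-8],"grip":0},{"rotation":[0,0,0],"translation":[0,0,-14],"grip":0},{"rotation":[0,0,0],"translation":[0,0,-18],"grip":0},{"rotation":[0,0,0],"translation":[0,0,-21],"grip":0},{"rotation":[0,0,0],"translation":[0,0,-23],"grip":0},{"rotation":[0,0,0],"translation":[0,0,-25],"grip":0},{"rotation":[0,0,0],"translation":[0,0,-26],"grip":0},{"rotation":[0,0,0],"translation":[0,0,-26],"grip":0}]'
```

```text
time: 10.0
ee_pos: [0.6441, -0.0243, 0.2747]
tcp_rot: [180.0, 0.0, 154.8]
wrist_force: [-2.1, 0.9, 3.6]
opening: -0.0001
grasp_force: 1.6
```

```bash
python3 -m jog '[{"rotation":[0,0,0],"translation":[0,0,-1],"grip":0},{"rotation":[0,0,0],"translation":[0,0,-2],"grip":0},{"rotation":[0,0,0],"translation":[0,0,-2],"grip":0}]'
```

```text
time: 10.3
ee_pos: [0.6441, -0.0243, 0.2742]
tcp_rot: [179.9, 0.1, 154.8]
wrist_force: [-4.5, 1.1, 12.7]
opening: -0.0002
grasp_force: 6.2
```

```bash
python3 -m jog '[{"rotation":[0,0,0],"translation":[0,0,1],"grip":0},{"rotation":[0,0,0],"translation":[0,0,1],"grip":0},{"rotation":[0,0,0],"translation":[0,0,1],"grip":0},{"rotation":[0,0,0],"translation":[0,0,1],"grip":0},{"rotation":[0,0,0],"translation":[0,0,1],"grip":0},{"rotation":[0,0,0],"translation":[0,0,1],"grip":0},{"rotation":[0,0,0],"translation":[0,0,1],"grip":0}]'; python3 -c "
from h import *
p,d=imaging.camera('side');cv2.imwrite('pics/side2.png',p[:,:,::-1]);cv2.imwrite('pics/side2c.png',cv2.resize(p[160:280,240:380,::-1],None,fx=4.5,fy=4.5,interpolation=cv2.INTER_CUBIC))"
```

```text
time: 11.0
ee_pos: [0.6441, -0.0243, 0.2744]
tcp_rot: [180.0, 0.1, 154.8]
wrist_force: [-3.1, 0.5, 8.7]
opening: -0.0001
grasp_force: 4.2
```

View pics/side2c.png

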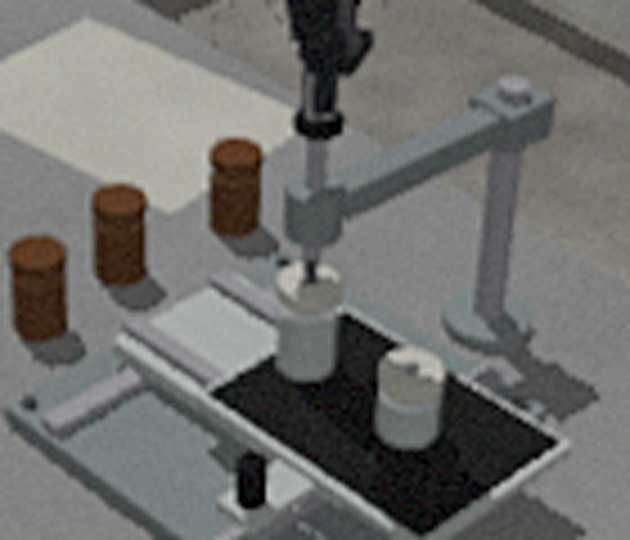

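The side view shows the nib bearing on the middle of the tall jar's cap, at crop (311,280), and it was held there for 0.7 s at about 8 N. Next I release the button and return to the knob.

```bash
python3 -m jog '[{"rotation":[0,0,0],"translation":[0,0,5],"grip":0},{"rotation":[0,0,0],"translation":[0,0,15],"grip":0},{"rotation":[0,0,0],"translation":[0,0,40],"grip":0},{"rotation":[0,0,0],"translation":[-40,-30,50],"grip":50},{"rotation":[0,0,0],"translation":[-80,-60,40],"grip":50},{"rotation":[0,0,0],"translation":[-115,-80,10],"grip":50},{"rotation":[0,0,0],"translation":[-131,-87,-40],"grip":50},{"rotation":[0,0,0],"translation":[-131,-87,-80],"grip":50},{"rotation":[0,0,0],"translation":[-131,-87,-130],"grip":50},{"rotation":[0,0,0],"translation":[-131,-87,-150],"grip":50},{"rotation":[0,0,0],"translation":[-131,-87,-175],"grip":50},{"rotation":[0,0,0],"translation":[-131,-87,-198],"grip":50},{"rotation":[0,0,0],"translation":[-131,-87,-198],"grip":50},{"rotation":[0,0,0],"translation":[-131,-87,-198],"grip":15},{"rotation":[0,0,0],"translation":[-131,-87,-198],"grip":15},{"rotation":[0,0,0],"translation":[-131,-87,-198],"grip":15},{"rotation":[0,0,0],"translation":[-131,-87,-198],"grip":15},{"rotation":[0,0,0],"translation":[-131,-87,-198],"grip":15}]' 30
```

```text
time: 12.85
ee_pos: [0.514, -0.1115, 0.0769]
tcp_rot: [180.0, 0.1, 154.8]
wrist_force: [-1.0, -0.3, 5.5]
opening: 0.0207
grasp_force: 29.8
```

```bash
python3 -m jog '[{"rotation":[0,0,0],"translation":[0,3,0],"grip":15},{"rotation":[0,0,0],"translation":[0,8,0],"grip":15},{"rotation":[0,0,0],"translation":[0,15,0],"grip":15},{"rotation":[0,0,0],"translation":[-1,23,0],"grip":15},{"rotation":[0,0,0],"translation":[-1,32,0],"grip":15},{"rotation":[0,0,0],"translation":[-2,41,0],"grip":15},{"rotation":[0,0,0],"translation":[-2,50,0],"grip":15},{"rotation":[0,0,0],"translation":[-3,59,0],"grip":15},{"rotation":[0,0,0],"translation":[-3,68,0],"grip":15},{"rotation":[0,0,0],"translation":[-4,77,0],"grip":15},{"rotation":[0,0,0],"translation":[-4,86,0],"grip":15},{"rotation":[0,0,0],"translation":[-4,93,0],"grip":15},{"rotation":[0,0,0],"translation":[-4,98,0],"grip":15},{"rotation":[0,0,0],"translation":[-4,101,0],"grip":15},{"rotation":[0,0,0],"translation":[-4,101,0],"grip":15},{"rotation":[0,0,0],"translation":[-4,101,0],"grip":15},{"rotation":[0,0,0],"translation":[-4,101,0],"grip":15}]'
```

```text
time: 14.55
ee_pos: [0.5099, -0.0101, 0.0769]
tcp_rot: [179.9, 0.1, 154.8]
wrist_force: [-1.4, 0.8, 7.7]
opening: 0.0205
grasp_force: 29.9
```

```bash
python3 -m jog '[{"rotation":[0,0,0],"translation":[0,0,0],"grip":50},{"rotation":[0,0,0],"translation":[0,0,0],"grip":50},{"rotation":[0,0,0],"translation":[0,0,0],"grip":50},{"rotation":[0,0,0],"translation":[0,0,20],"grip":50},{"rotation":[0,0,0],"translation":[0,0,60],"grip":50},{"rotation":[0,0,0],"translation":[-10,0,100],"grip":50},{"rotation":[-4,-8,0],"translation":[-5,15,140],"grip":50},{"rotation":[-8,-16,0],"translation":[5,25,170],"grip":50},{"rotation":[-12,-24,0],"translation":[15,30,194],"grip":50},{"rotation":[-15,-32,0],"translation":[19,30,194],"grip":50},{"rotation":[-15,-32,0],"translation":[19,30,194],"grip":50},{"rotation":[-15,-32,0],"translation":[19,30,194],"grip":50}]'
python3 c.py pics/w4.png; python3 - <<'E'
import cv2
p=cv2.imread("pics/w4.png")[140:280,210:390]
cv2.imwrite("pics/w4c.png",cv2.resize(p,None,fx=4.2,fy=4.2,interpolation=cv2.INTER_CUBIC))
E
```

```text
time: 15.75
ee_pos: [0.5272, 0.0201, 0.269]
tcp_rot: [179.9, 35.2, 154.9]
wrist_force: [0.7, 0.2, 0.8]
opening: 0.0499
grasp_force: 0.0
knob [237.1  75.1] 0.64 [ 0.5069 -0.008   0.087 ]
pointer [284.2 241.2] 0.9 [ 0.6429 -0.0249  0.178 ]
button_top [285.5 356.7] 0.58 [ 0.654  -0.0305  0.286 ]
button_top [283.3 163. ] 0.42 [0.4423 0.0623 0.286 ]
pred nib [281.8499 220.3013]
```

View pics/w4c.png

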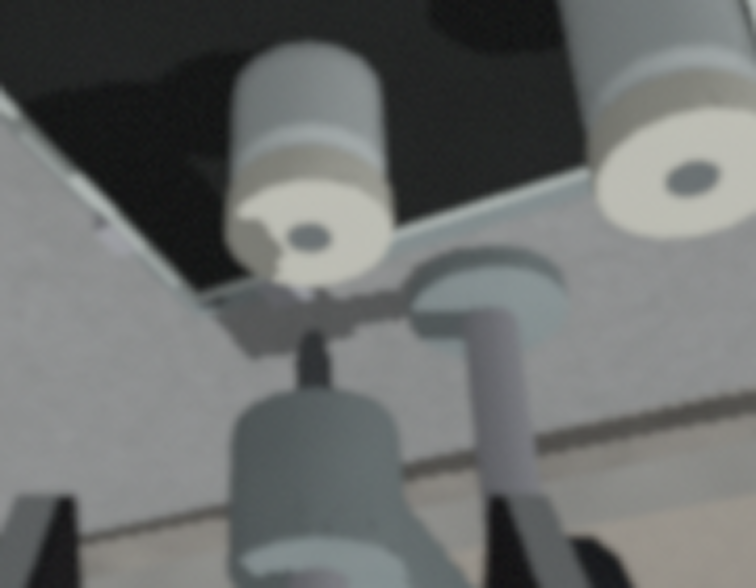

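The short cap's spot is at crop (309,237) and the nib tip at (314,336). I'll compute the offset.

```bash
python3 f.py .118 '(210+309/4.2,140+237/4.2)' '(210+314/4.2,140+338/4.2)' pics/w4.png
```

```text
nib row 221 283.78 [ 0.6398 -0.0236  0.1547] along,side mm 589.4644185406721 249.9070164869274
nib row 223 283.65 [ 0.6391 -0.0235  0.1578] along,side mm 588.7625794941049 249.70523331896865
nib row 225 284.11 [ 0.6388 -0.0229  0.1608] along,side mm 588.2124740972781 250.14211785279034
nib row 227 284.16 [ 0.639  -0.023   0.1632] along,side mm 588.4361068796153 250.16333639469227
nib row 229 284.21 [ 0.6395 -0.0232  0.1654] along,side mm 588.9341567975512 250.18391658730607
nib row 231 284.3 [ 0.639  -0.0229  0.1682] along,side mm 588.4613806057522 250.23054316595662
spot [ 0.6427 -0.0246  0.118 ] 592.4766897241452 250.27349892059544 [ 0.6418 -0.0242  0.1188]
head [ 0.6438 -0.0252] 593.7089344077364 250.14132427368426
cap side [ 0.6416 -0.025 ] 591.650019394538 249.41895451776585 202
```

```bash
python3 -m jog '[{"rotation":[4,8,0],"translation":[0,-10,40],"grip":0},{"rotation":[8,16,0],"translation":[0,-30,65],"grip":0},{"rotation":[12,24,0],"translation":[10,-45,65],"grip":0},{"rotation":[15,32,0],"translation":[40,-45,65],"grip":0},{"rotation":[15,32,0],"translation":[80,-45,60],"grip":0},{"rotation":[15,32,0],"translation":[116,-45,50],"grip":0},{"rotation":[15,32,0],"translation":[116,-45,35],"grip":0},{"rotation":[15,32,0],"translation":[116,-45,30],"grip":0},{"rotation":[15,32,0],"translation":[116,-45,30],"grip":0},{"rotation":[15,32,0],"translation":[116,-45,22],"grip":0},{"rotation":[15,32,0],"translation":[116,-45,15],"grip":0},{"rotation":[15,32,0],"translation":[116,-45,8],"grip":0},{"rotation":[15,32,0],"translation":[116,-45,1],"grip":0},{"rotation":[15,32,0],"translation":[116,-45,-5],"grip":0},{"rotation":[15,32,0],"translation":[116,-45,-9],"grip":0},{"rotation":[15,32,0],"translation":[116,-45,-11],"grip":0},{"rotation":[15,32,0],"translation":[116,-45,-12],"grip":0},{"rotation":[15,32,0],"translation":[116,-45,-12],"grip":0}]'
```

```text
time: 17.75
ee_pos: [0.6442, -0.0253, 0.2572]
tcp_rot: [180.0, -0.0, 154.8]
wrist_force: [-2.1, 0.7, 1.8]
opening: -0.0001
grasp_force: 1.3
```

```bash
python3 -m jog '[{"rotation":[0,0,0],"translation":[0,0,-1],"grip":0},{"rotation":[0,0,0],"translation":[0,0,-2],"grip":0},{"rotation":[0,0,0],"translation":[0,0,-3],"grip":0},{"rotation":[0,0,0],"translation":[0,0,-3],"grip":0}]'
```

```text
time: 18.15
ee_pos: [0.6443, -0.0253, 0.2546]
tcp_rot: [180.0, 0.0, 154.8]
wrist_force: [-2.1, -0.3, 4.7]
opening: -0.0
grasp_force: 2.0
```

```bash
python3 -m jog '[{"rotation":[0,0,0],"translation":[0,0,-1],"grip":0},{"rotation":[0,0,0],"translation":[0,0,-1],"grip":0},{"rotation":[0,0,0],"translation":[0,0,-1],"grip":0}]'
```

```text
time: 18.45
ee_pos: [0.6443, -0.0253, 0.2545]
tcp_rot: [180.0, 0.1, 154.8]
wrist_force: [-2.7, -0.1, 7.5]
opening: -0.0002
grasp_force: 4.4
```

```bash
python3 -m jog '[{"rotation":[0,0,0],"translation":[0,0,-0.3],"grip":0},{"rotation":[0,0,0],"translation":[0,0,-0.3],"grip":0},{"rotation":[0,0,0],"translation":[0,0,-0.3],"grip":0},{"rotation":[0,0,0],"translation":[0,0,-0.3],"grip":0},{"rotation":[0,0,0],"translation":[0,0,-0.3],"grip":0},{"rotation":[0,0,0],"translation":[0,0,-0.3],"grip":0},{"rotation":[0,0,0],"translation":[0,0,-0.3],"grip":0}]'
python3 -m jog '[{"rotation":[0,0,0],"translation":[0,0,5],"grip":0},{"rotation":[0,0,0],"translation":[0,0,15],"grip":0},{"rotation":[0,0,0],"translation":[0,0,28],"grip":0},{"rotation":[0,0,0],"translation":[0,0,50],"grip":0},{"rotation":[0,0,0],"translation":[-30,0,80],"grip":0},{"rotation":[0,0,0],"translation":[-80,0,80],"grip":0},{"rotation":[0,0,0],"translation":[-130,0,80],"grip":0},{"rotation":[0,0,0],"translation":[-180,0,80],"grip":0},{"rotation":[0,0,0],"translation":[-200,0,80],"grip":0},{"rotation":[0,0,0],"translation":[-200,0,80],"grip":0},{"rotation":[0,0,0],"translation":[-200,0,80],"grip":0}]'
python3 -c "
from h import *
p,d=imaging.camera('side');a=p[160:280,240:380,::-1]
q,d=imaging.camera('top');b=q[120:240,220:360,::-1]
cv2.imwrite('pics/end.png',cv2.resize(np.hstack([a,b]),None,fx=2.85,fy=2.85,interpolation=cv2.INTER_CUBIC))"
```

```text
time: 19.15
ee_pos: [0.6443, -0.0253, 0.2544]
tcp_rot: [179.9, 0.1, 154.8]
wrist_force: [-2.9, 0.9, 9.9]
opening: -0.0004
grasp_force: 5.0
time: 20.25
ee_pos: [0.4445, -0.0254, 0.3336]
tcp_rot: [180.0, 0.1, 154.8]
wrist_force: [0.8, -0.1, 0.1]
opening: -0.0002
grasp_force: 0.0
```

View pics/end.png

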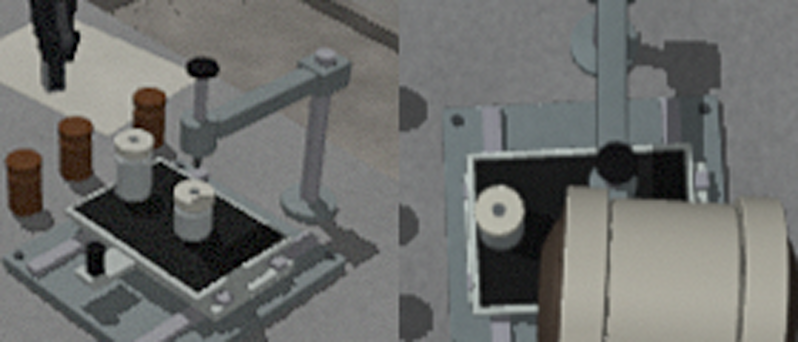

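The button is up at crop (202,68), the short jar stands under the nib at (195,190), both jars are upright and the arm is clear.

```bash
python3 -c "
from workcell import bot
print(bot.job_done())"
```

```text
the job is handed in; nothing more can be done
None
```

The job is handed in at about 20 s: the tall jar's cap was pressed first, then the short jar's, each held about 0.7 s at 8–10 N on the button; the short jar is under the nib, the button is fully up and the arm is clear.

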